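# Shut the open paint pots

### The arm

A 6-joint arm with a two-finger parallel gripper is mounted at the origin on the work surface. World frame = base frame: x ahead of the robot, y to its left, z up, the work surface at z = 0. Lengths are in m, angles in rad, forces in N, time in s.
With the tool pointing down it reaches from about 0.425 to 0.95 m from the base axis. Payload 3.5 kg.
Tool frame: the origin (TCP) lies midway between the tips of the shut fingers; the grasp point (between the pads) lies 19 mm behind it; z points along the fingers, y is the line along which they close (so a half turn about z gives the same grasp; the last joint's range is limited). The gripper opens to 85 mm and grips with 20 to 120 N. Pads are 22 mm wide; open, the fingers measure 114 mm over their backs; the gripper's body (76 mm by 85 mm) begins 54 mm behind the grasp point. The pads swing forward as they close: fully open they stand 13 mm farther back than shut.
Start: joints at [0.958, 0.286, 1.577, -0, 1.279, -0.15], TCP at [0.301, 0.604, 0.231] pointing down, gripper open.
Joint ranges: [-2.77, 2.77], [-0.9, 2.22], [0.21, 2.48], [-1.53, 4.67], [0.24, 2.81], [-2.84, 2.84]. Speed limits (rad/s): [2.79, 2.79, 3.14, 3.14, 3.14, 3.14].

### API

Orientations are given as a rotation vector (axis times angle).
In Python, from workcell import move_pose, move_l, movej, set_gripper, pause, inverse_kinematics, observe, get_image, camera_info, Unreachable, sign_off, spot_in gives the robot as it stands. Calls block until the motion is done:
- move_pose(position, orientation): joint-space move of the TCP to a pose.
- move_l(position, max_speed=0.15, attitude=None): straight line of the TCP; attitude=None keeps the orientation; max_speed is the mean speed in m/s.
- movej(angles): joint-space move.
- set_gripper(opening, grasp_force=None): opening from 0.0 (shut) to 1.0 (fully open); grasp_force is the grip in N (None keeps the last); returns when the fingers have stopped.
- pause(seconds).
- inverse_kinematics(position, orientation): joint angles nearest the present ones, or None.
- observe(): the state.
- get_image(name): name is "side" or "top"; returns the picture (400x640x3 uint8, red, green, blue); there is no depth.
- camera_info(name): a dict with "fx", "fy", "cx", "cy" (pixels), "dist_coeffs" ([k1, k2, p1, p2, k3] as OpenCV has them; the pictures are not rectified), "world_from_camera" (4x4, takes a point from camera to world coordinates). Camera axes: x right, y up, looking along -z (the intrinsics and any distortion apply to the point x, -y, -z); pixel columns grow to the right and rows downward; lengths in m; the calibration is good to about 2 mm. A picture is of the moment at which its call begins. camera_info takes no time and is no camera call.
A pose or a line that the arm cannot do raises Unreachable and nothing moves.
- sign_off(): hands the job in; it is judged then, once.
Trained networks look in the newest picture that a camera, given by its name, has taken for a name from the list of things; names that differ only in an ending like _2 or _b are one class to them, and where a whole thing is asked for, a point or a joint stands for the part that bears it (a point fixed in the world has none). Each returns a list of dicts, best first, with "confidence" (0 to 1); they miss things now and then, are a little off and sometimes report something else, mostly with a low value. They report only what shows in the picture. A call takes as long as a camera call. They do not tell look-alikes from the thing itself.
- spot_in(camera, thing): "location" ([column, row] in pixels, amid what is visible of it).
The state is a dict: "time_s": time; "q": joint angles; "dq": joint speeds; "effort": joint torques, N m; "ee_pos": TCP position; "tcp_rot": TCP orientation; "contact_force": force on the tool from outside, world axes, zero at the start; "wrist_torque": the same for the moment, N m; "gripper_width": opening from 0.0 (shut) to 1.0 (fully open); "gripper_force": force on a finger pad.
Only numpy, scipy, OpenCV 4.12 (cv2) and the standard library are available. Lean on these libraries where they do the work, as an engineer would, in place of code of your own. Each camera call takes 0.05 s, during which the arm holds its last target. There are 200 camera calls.

### The job

Two of the flip-top paint pots have been left open and the paint will dry out: with the closed fingertips push each open lid over on its hinge and press it down until it snaps fully shut. Do not pick up or knock over any pot: the two pots end upright about where they stand, and the shut pots, the dropper bottle and the figure on its handle are left undisturbed.

Things in the scene. Friction and masses are not known exactly. Their poses are not given: they have to be found in the camera images.
- pot_a: Loose flip-top paint pot left OPEN: round, grey plastic, paper band, 44 mm across, 42 mm tall without its lid, 50 mm when shut, 55 to 85 g, so light that a hard shove high up tips it. Origin: centre of its underside; z up. The hinge lies at x = +22 mm, z = 42 mm in its own frame and runs along its y axis; the free edge of the shut lid points along its own -x.
- pot_a_lid (a joint): Angle of pot_a's lid, rad: 0 shut, 1.57 straight up, 2.3 end stop, thrown back. Starts at 1.5 to 2.15 and stays at any angle it is left at (friction 0.0015 N m). At about 0.14 it meets its catch (free edge 6 mm up): pressing down with 4 to 5 N halfway between its middle and free edge, or about 6 N at its middle, snaps it shut for good. Pressing on the tab can tip the pot.
- pot_a_rim (a point): Point on pot_a's lid: on its free edge, halfway through its thickness, 43.5 mm from the hinge; it moves with the lid. The lid is a black disc 43 mm across, 8 mm thick (shut: 42 to 50 mm above the table), with a 9 mm thumb tab beyond this point. Open, its outer face looks away from the pot, to the pot's own +x.
- pot_b: Loose flip-top paint pot left OPEN: round, grey plastic, paper band, 44 mm across, 42 mm tall without its lid, 50 mm when shut, 55 to 85 g, so light that a hard shove high up tips it. Origin: centre of its underside; z up. The hinge lies at x = +22 mm, z = 42 mm in its own frame and runs along its y axis; the free edge of the shut lid points along its own -x.
- pot_b_lid (a joint): Angle of pot_b's lid, rad: 0 shut, 1.57 straight up, 2.3 end stop, thrown back. Starts at 1.5 to 2.15 and stays at any angle it is left at (friction 0.0015 N m). At about 0.14 it meets its catch (free edge 6 mm up): pressing down with 4 to 5 N halfway between its middle and free edge, or about 6 N at its middle, snaps it shut for good. Pressing on the tab can tip the pot.
- pot_b_rim (a point): Point on pot_b's lid: on its free edge, halfway through its thickness, 43.5 mm from the hinge; it moves with the lid. The lid is a black disc 43 mm across, 8 mm thick (shut: 42 to 50 mm above the table), with a 9 mm thumb tab beyond this point. Open, its outer face looks away from the pot, to the pot's own +x.
- pot_c: bystander: a pot of the same kind standing SHUT, grey with a paper band and a black lid, 44 mm across, 50 mm tall, loose. Origin: centre of its underside.
- pot_d: bystander: a pot of the same kind standing SHUT, grey with a paper band and a black lid, 44 mm across, 50 mm tall, loose. Origin: centre of its underside.
- dropper: bystander: a loose dropper bottle, grey with a paper band and a pointed white cap, 25 mm across, 80 mm tall. Origin: centre of its underside.
- figure: bystander: a small grey figure, 42 mm tall, on a waisted wooden painting handle 42 mm across and 56 mm tall, 98 mm tall in all, loose. Origin: centre of its underside.
Mind the look-alikes: they are no part of the job. Leave any blue or red look-alike of the pot_a alone.

How it is judged:
By the outcome, as a careful person would: the job done as asked, in the order asked, and still so for the second after the job is handed in, with the robot touching nothing.
It also fails if it takes over 48 s, if anything falls off the work surface, if the arm or the gripper's body presses on something with over 40 N, if the wrist force passes 120 N, or if a joint passes its speed limit or range.

## Working session

There is one attempt and no reset: what is moved stays moved. The work goes in short steps, each a Python script; the robot and the scene stay as the last script left them, time stands still between calls to the robot, and variables do not carry over. Pictures are saved under pics/ and viewed, at most 10 in all, crops included, and the job is handed in when it is done.

```bash
mkdir -p pics; ls; python3 - <<'E'
from workcell import *
import cv2
for n in("top","side"):
    im=get_image(n); cv2.imwrite(f"pics/{n}0.png",cv2.cvtColor(im,cv2.COLOR_RGB2BGR))
    c=camera_info(n); print(n,{k:(v if k!="world_from_camera" else [[round(float(x),4) for x in r] for r in v]) for k,v in c.items()})
    for t in("pot_a","pot_a_rim","pot_a_lid","pot_c","dropper","figure"):
        print(t,[([round(float(x)) for x in d["location"]],round(d["confidence"],2)) for d in spot_in(n,t)])
print(observe())
E
```

```text
pics
top {'fx': 373.39478734545344, 'fy': 373.39478734545344, 'cx': 323.857656511249, 'cy': 201.53329967533995, 'dist_coeffs': array([-0.03675836,  0.        ,  0.        ,  0.        ,  0.        ]), 'world_from_camera': [[-0.0039, 0.9819, -0.1895, 0.382], [-0.9999, -0.0064, -0.0127, 0.0002], [-0.0136, 0.1894, 0.9818, 0.8492], [0.0, 0.0, 0.0, 1.0]]}
pot_a [([324, 225], 0.93), ([239, 196], 0.89), ([421, 224], 0.85), ([441, 266], 0.83), ([369, 223], 0.71), ([330, 144], 0.6)]
pot_a_rim [([436, 222], 0.78), ([441, 266], 0.74), ([372, 224], 0.52)]
pot_a_lid [([442, 264], 0.89), ([437, 224], 0.83), ([375, 226], 0.75), ([241, 197], 0.65)]
pot_c [([324, 225], 0.93), ([239, 196], 0.89), ([421, 224], 0.85), ([441, 266], 0.83), ([369, 223], 0.71), ([330, 144], 0.6)]
dropper [([318, 260], 0.61)]
figure [([327, 187], 0.62)]
side {'fx': 416.9899847844575, 'fy': 416.9899847844575, 'cx': 308.3899048652606, 'cy': 198.71003630668423, 'dist_coeffs': array([-0.02848062,  0.        ,  0.        ,  0.        ,  0.        ]), 'world_from_camera': [[0.8353, 0.4037, -0.3734, 0.2693], [-0.5498, 0.6066, -0.57
[... 497 characters left out ...]
e [([314, 198], 0.86)]
{'time_s': 0.7, 'q': array([ 9.57986943e-01,  2.86244573e-01,  1.57667961e+00, -2.39659353e-05,
        1.27858524e+00, -1.50015255e-01]), 'dq': array([ 0.0014214 ,  0.00099228,  0.00193953, -0.00179442,  0.00087781,
       -0.00013598]), 'effort': array([-1.08494110e-03, -4.05831420e+01, -2.92857760e+01, -1.82904259e-04,
        4.81732586e-04, -1.96910196e-05]), 'ee_pos': array([0.30134056, 0.60400018, 0.23137291]), 'tcp_rot': array([7.20462697e-01, 3.05781121e+00, 1.07912444e-04]), 'contact_force': array([-0.16070777,  0.23083791,  0.01462948]), 'wrist_torque': array([-0.00707   ,  0.01322395, -0.03586631]), 'gripper_force': 0.0, 'gripper_width': 1.0009182091737143}
```

```bash
python3 - <<'E'
import cv2
a=cv2.imread("pics/top0.png")[110:300,210:480];b=cv2.imread("pics/side0.png")[115:390,200:420]
cv2.imwrite("pics/topc.png",cv2.resize(a,None,fx=2.9,fy=2.9,interpolation=cv2.INTER_CUBIC))
cv2.imwrite("pics/sidec.png",cv2.resize(b,None,fx=2.15,fy=2.15,interpolation=cv2.INTER_CUBIC))
E
```

```text
(no output)
```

View pics/topc.png

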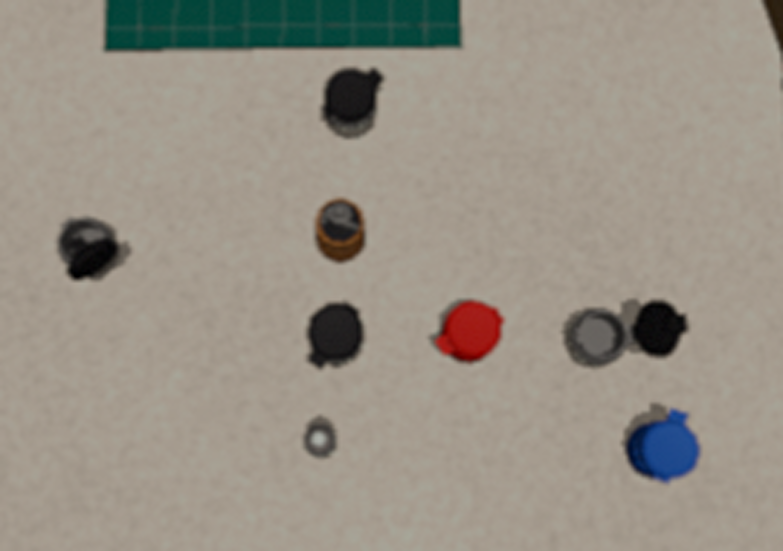

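View pics/sidec.png

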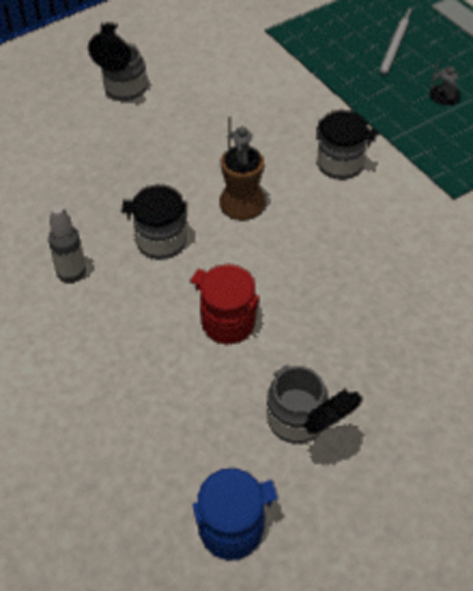

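In the top view, the possible targets are:
- **Open grey pots:** P1 at (415,226) with its lid at (437,223), and P2 at (240,193) with its lid at (242,199).
- **Shut grey pots (bystanders):** (330,143) and (325,225).
- **Look-alikes:** red at (372,224) and blue at (439,264), both shut.

By the description, I choose P1 and P2. In the side view they are at (337,302) and (256,147). Next I fit the pot and lid model to both views.

```bash
cat > h.py <<'E'
import numpy as np, cv2
from scipy.optimize import differential_evolution
from workcell import *
def proj(n,P):
    c=camera_info(n);T=np.array(c["world_from_camera"]);p=(np.asarray(P)-T[:3,3])@T[:3,:3]
    p=p*[1,-1,-1];K=np.array([[c["fx"],0,c["cx"]],[0,c["fy"],c["cy"]],[0,0,1]])
    return cv2.projectPoints(p,np.zeros(3),np.zeros(3),K,np.array(c["dist_coeffs"]))[0][:,0]
A=np.linspace(0,2*np.pi,40)
def w(v,L):
    x,y,yaw=v[:3];c,s=np.cos(yaw),np.sin(yaw);L=np.asarray(L)
    return np.c_[x+c*L[:,0]-s*L[:,1],y+s*L[:,0]+c*L[:,1],L[:,2]]
def body(v): return w(v,[[.022*np.cos(a),.022*np.sin(a),z] for a in A for z in(0,.042)])
def lidpt(th,r,y,t): return [.022-r*np.cos(th)+t*np.sin(th),y,.042+r*np.sin(th)+t*np.cos(th)]
def lid(v): return w(v,[lidpt(v[3],.022+.0215*np.cos(a),.0215*np.sin(a),t) for a in A for t in(0,.008)])
def tab(v): return w(v,[lidpt(v[3],r,y,t) for r in(.04,.0525) for y in(-.004,.004) for t in(.001,.007)])
S=4
def mask(n,Ps,box):
    m=np.zeros(((box[3]-box[1])*S,(box[2]-box[0])*S),np.uint8)
    for P in Ps:
        q=((proj(n,P)-box[:2]+.5)*S).astype(np.int32);cv2.fillConvexPoly(m,cv2.convexHull(q),255)
    return cv2.resize(m,None,fx=1/S,fy=1/S,interpolation=cv2.INTER_AREA)/255.
def fit(ims,cen,x0,thr=45):
    obs={}
    for n in cen:
        u,v=cen[n];b=(u-34,max(v-34,0),u+34,v+34);c=cv2.GaussianBlur(ims[n],(0,0),.5)[b[1]:b[3],b[0]:b[2]].astype(float)
        fg=((c[...,0]+3)/(c[...,2]+3)<1.10);dk=c.max(2)<thr
        obs[n]=(b,fg,dk)
    def cost(v):
        e=0
        for n,(b,fg,dk) in obs.items():
            l=mask(n,[lid(v),tab(v)],b);B=mask(n,[body(v)],b);u=np.maximum(l,B)
            e+=np.abs(u-fg).sum()/fg.sum()
            W=np.where((B>.3)&(l<.5),.3,1.)   # dark pot interior counts little
            e+=(W*np.abs(l-dk)).sum()/max(dk.sum(),1)
        return e
    r=differential_evolution(cost,[(x0[0]-.05,x0[0]+.05),(x0[1]-.05,x0[1]+.05),(-np.pi,np.pi),(1.3,2.3)],seed=1,maxiter=45,popsize=12,tol=1e-4)
    return r.x,r.fun,obs
def ray(n,uv,z):
    from scipy.optimize import least_squares
    return least_squares(lambda p:proj(n,[[p[0],p[1],z]])[0]-uv,[.5,0]).x
E
cat > m.py <<'E'
from h import *
ims={n:cv2.cvtColor(cv2.imread(f"pics/{n}0.png"),cv2.COLOR_BGR2RGB) for n in("top","side")}
for p in [(226,418),(265,440),(224,325),(195,240),(235,418),(226,390)]: print("top px",p,ims["top"][p])
out=[]
for k,(ct,cs) in {"P1":((426,224),(345,302)),"P2":((241,196),(256,145))}.items():
    x0=ray("top",np.array(ct,float),.045)
    v,f,obs=fit(ims,{"top":ct,"side":cs},x0);print(k,x0.round(3),v.round(4),round(f,3));np.save(k+".npy",v)
    for n,(b,fg,dk) in obs.items():
        c=cv2.resize(ims[n][b[1]:b[3],b[0]:b[2],::-1],(400,400*(b[3]-b[1])//68),interpolation=cv2.INTER_CUBIC)
        c=c.copy()
        for P,col in((body(v),(0,255,0)),(lid(v),(0,0,255)),(tab(v),(255,0,255))):
            q=((proj(n,P)-b[:2]+.5)*400/68).astype(np.int32);cv2.polylines(c,[cv2.convexHull(q)],True,col,1)
        out.append(cv2.copyMakeBorder(c,0,400-c.shape[0],0,0,cv2.BORDER_CONSTANT))
g=np.vstack([np.hstack(out[:2]),np.hstack(out[2:])]);cv2.imwrite("pics/fit.png",cv2.resize(g,(600,600)))
for d in("pot_c","dropper"):pass
print({k:ray("top",np.array(p,float),.04).round(3) for k,p in dict(blue=(439,264),red=(372,224),c=(325,225),d=(330,143),fig=(327,187),drop=(319,260)).items()})
E
python3 m.py
```

```text
top px (226, 418) [104 100  96]
top px (265, 440) [ 31  73 141]
top px (224, 325) [33 30 32]
top px (195, 240) [11  9  9]
top px (235, 418) [89 83 77]
top px (226, 390) [166 156 143]Traceback (most recent call last):
  File "m.py", line 7, in <module>
    v,f,obs=fit(ims,{"top":ct,"side":cs},x0);print(k,x0.round(3),v.round(4),round(f,3));np.save(k+".npy",v)
            ~~~^^^^^^^^^^^^^^^^^^^^^^^^^^^^^
  File "h.py", line 36, in fit
    r=differential_evolution(cost,[(x0[0]-.05,x0[0]+.05),(x0[1]-.05,x0[1]+.05),(-np.pi,np.pi),(1.3,2.3)],seed=1,maxiter=45,popsize=12,tol=1e-4)
    return fun(*args, **kwargs)
    ret = solver.solve()
    next(self)
    ~~~~^^^^^^
    energy = self.func(parameters)
    return self.f(x, *self.args)
           ~~~~~~^^^^^^^^^^^^^^^
  File "h.py", line 31, in cost
    l=mask(n,[lid(v),tab(v)],b);B=mask(n,[body(v)],b);u=np.maximum(l,B)
  File "h.py", line 20, in mask
    q=((proj(n,P)-box[:2]+.5)*S).astype(np.int32);cv2.fillConvexPoly(m,cv2.convexHull(q),255)
        ~~~~^^^^^
  File "h.py", line 5, in proj
    c=camera_info(n);T=np.array(c["world_from_camera"]);p=(np.asarray(P)-T[:3,3])@T[:3,:3]
ValueError: time passes only in moves, steps and waits
```

```bash
sed -i 's/c=camera_info(n);T=/c=CI[n];T=/; s/^def proj/CI={n:camera_info(n) for n in("top","side")}\ndef proj/' h.py
sed -i 's/^g=np/F=[cv2.resize(np.where(o[2],0,np.where(o[1],128,255)).astype(np.uint8),(150,150),interpolation=0) for o in OB]\ng=np/; s/^out=\[\]/out=[];OB=[]/; s/    for n,(b,fg,dk)/    OB+=obs.values()\n    for n,(b,fg,dk)/; s/^for d in.*/cv2.imwrite("pics\/fit.png",np.hstack([cv2.resize(g,(600,600)),cv2.cvtColor(np.vstack(F),cv2.COLOR_GRAY2BGR)]))/' m.py
time python3 m.py
```

```text
top px (226, 418) [104 100  96]
top px (265, 440) [ 31  73 141]
top px (224, 325) [33 30 32]
top px (195, 240) [11  9  9]
top px (235, 418) [89 83 77]
top px (226, 390) [166 156 143]
P1 [ 0.486 -0.211] [ 0.486  -0.1969 -1.602   1.8622] 1.627
P2 [0.551 0.194] [ 0.5611  0.205  -2.3976  1.6526] 2.417
{'blue': array([ 0.4  , -0.235]), 'red': array([ 0.488, -0.094]), 'c': array([0.486, 0.008]), 'd': array([ 0.674, -0.004]), 'fig': array([0.571, 0.004]), 'drop': array([0.411, 0.022])}
real	0m6.165s
user	0m6.623s
sys	0m0.048s
```

View pics/fit.png

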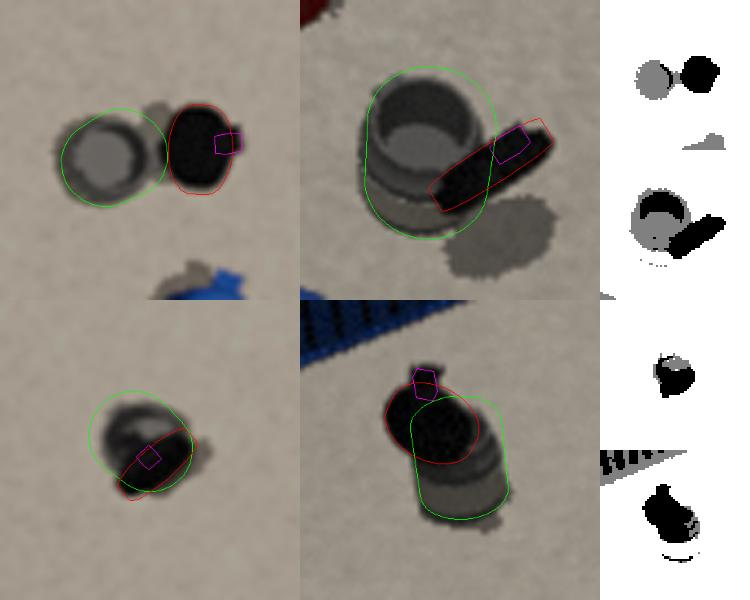

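The overlay shows the right two pots: P1 in the top row and P2 in the bottom row. The outlines are a few mm off because the masks are poor, so I'll improve the masks and refit.

```bash
python3 - <<'E'
s=open("h.py").read()
a=s.index("        fg=((c");b=s.index("    def cost");c=s.index("    r=differential")
s=s[:a]+'''        rat=(c[...,0]+3)/(c[...,2]+3);mx=c.max(2);blue=(c[...,2]>c[...,0]+12)
        dk=(mx<thr)&~blue;bg=((mx>128)&(rat>1.1))|blue
        if n=="side": bg|=np.add.outer(np.arange(c.shape[0]),np.zeros(c.shape[1]))<ytop
        dk&=~bg;fg=~bg
        nb=cv2.connectedComponents(fg.astype(np.uint8))[1];fg=nb==nb[34-(34-v if v<34 else 0),34] if fg[min(v,34),34] else fg
        obs[n]=(b,fg,dk&fg,fg&(rat>1.1)&~dk)
'''+'''    def cost(v):
        e=0
        for n,(b,fg,dk,un) in obs.items():
            l=mask(n,[lid(v),tab(v)],b);B=mask(n,[body(v)],b);u=np.maximum(l,B)
            e+=(np.where(un,.25,1)*fg*(1-u)+(1-fg)*u).sum()/fg.sum()
            e+=(np.where((B>.5)&(l<.5),.3,1.)*np.abs(l-dk)).sum()/dk.sum()
        return e
'''+s[c:]
s=s.replace("c=cv2.GaussianBlur(ims[n],(0,0),.5)[b","c=ims[n][b").replace("thr=45","thr=32,ytop=0")
open("h.py","w").write(s)
m=open("m.py").read().replace("(b,fg,dk)","(b,fg,dk,un)").replace("x0);print","x0,ytop=18 if k=='P2' else 0);print")
open("m.py","w").write("\n".join(l for l in m.split("\n") if "top px" not in l))
E
python3 m.py
```

```text
P1 [ 0.486 -0.211] [ 0.4864 -0.1984 -1.6035  1.829 ] 0.725
P2 [0.551 0.194] [ 0.5615  0.2036 -2.4941  1.6673] 0.719
{'blue': array([ 0.4  , -0.235]), 'red': array([ 0.488, -0.094]), 'c': array([0.486, 0.008]), 'd': array([ 0.674, -0.004]), 'fig': array([0.571, 0.004]), 'drop': array([0.411, 0.022])}
```

View pics/fit.png

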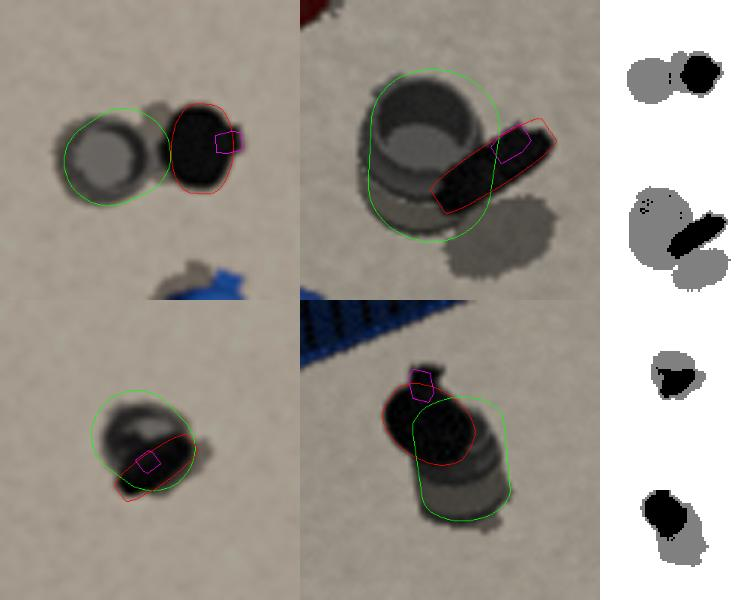

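The masks are better now, but P1's lid looks further open than the fit says and its body sits about 2 px off. I'll check convergence using sharper cues.

```bash
sed -i 's/return r.x,r.fun,obs/fit.cost=cost;return r.x,r.fun,obs/; s/maxiter=45,popsize=12/maxiter=150,popsize=20,init="sobol"/; s/np.where(un,.25,1)/np.where(un,.6,1)/' h.py
sed -i "s/;np.save(k+/;print('alt',[round(fit.cost(q),3) for q in ([.486,-.192,-1.6,2.1],[.486,-.192,-1.6,1.9],[.486,-.195,-1.6,2.0],[.557,.202,-2.4,1.7],[.557,.199,-2.4,1.8])]);np.save(k+/" m.py
python3 m.py
```

```text
P1 [ 0.486 -0.211] [ 0.486  -0.1986 -1.5904  1.8352] 0.876
alt [np.float64(1.05), np.float64(1.534), np.float64(0.998), np.float64(3.694), np.float64(3.694)]
P2 [0.551 0.194] [ 0.5614  0.2034 -2.4973  1.6614] 0.78
alt [np.float64(3.71), np.float64(3.71), np.float64(3.71), np.float64(1.064), np.float64(1.502)]
{'blue': array([ 0.4  , -0.235]), 'red': array([ 0.488, -0.094]), 'c': array([0.486, 0.008]), 'd': array([ 0.674, -0.004]), 'fig': array([0.571, 0.004]), 'drop': array([0.411, 0.022])}
```

View pics/fit.png

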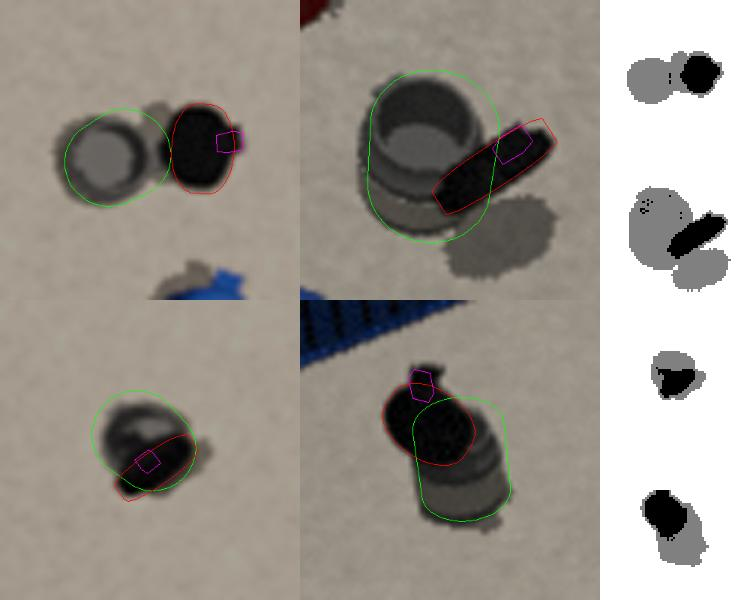

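The pot's neck is visibly narrower than its band, so I'll fit with a free neck radius.

```bash
python3 - <<'E'
s=open("h.py").read()
s=s.replace("def body(v): return w(v,[[.022*np.cos(a),.022*np.sin(a),z] for a in A for z in(0,.042)])",
"def body(v): return w(v,[[r*np.cos(a),r*np.sin(a),z] for a in A for r,z in((.022,0),(.022,v[5]),(v[4],.042))])")
s=s.replace("(1.3,2.3)]","(1.3,2.3),(.016,.022),(.015,.04)]")
open("h.py","w").write(s)
m=open("m.py").read();i=m.index(";print('alt'");j=m.index(";np.save(k+")
open("m.py","w").write(m[:i]+m[j:])
E
python3 m.py
```

```text
P1 [ 0.486 -0.211] [ 0.4848 -0.1933 -1.5334  2.0493  0.0163  0.0318] 0.873
P2 [0.551 0.194] [ 0.5618  0.2041 -2.4888  1.6782  0.016   0.0171] 0.594
{'blue': array([ 0.4  , -0.235]), 'red': array([ 0.488, -0.094]), 'c': array([0.486, 0.008]), 'd': array([ 0.674, -0.004]), 'fig': array([0.571, 0.004]), 'drop': array([0.411, 0.022])}
```

View pics/fit.png

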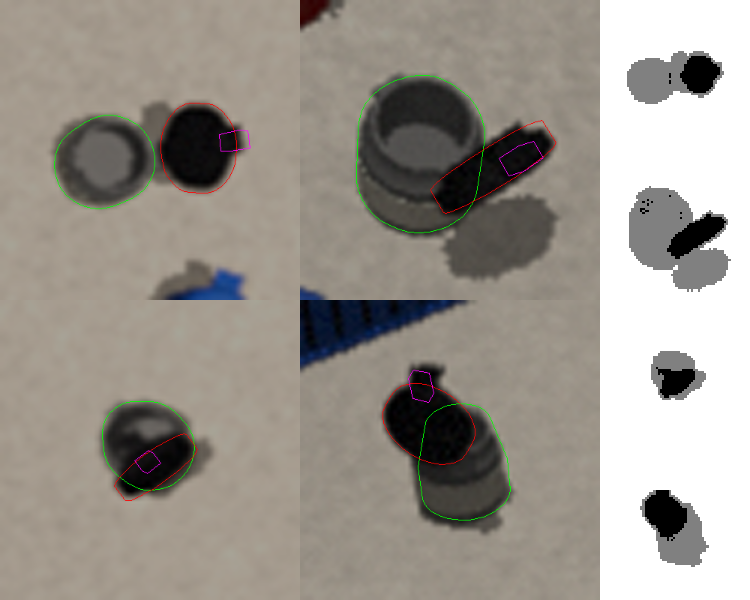

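P1 is now well matched: about (0.485, -0.193), yaw about -1.5, lid about 2.05. P2 is at about (0.561, 0.204), yaw about -2.45, lid about 1.67. Both are within reach and agree with the pixel rays. I'll shut P2 first.

```bash
cat > act.py <<'E'
import numpy as np
from scipy.spatial.transform import Rotation as R
from workcell import *
H=.011
def close(v,xs):
    x,y,yaw=v; c,s=np.cos(yaw),np.sin(yaw)
    P=lambda px,z:[x+c*px,y+s*px,z]
    best=None
    for k in(0,np.pi):
        o=(R.from_euler("z",yaw+k)*R.from_euler("x",np.pi)).as_rotvec()
        q=[inverse_kinematics(P(p,z),o) for p,z in((xs,.17),(xs,.068),(-.004,.05))]
        if all(a is not None for a in q):
            m=max(abs(a[5]) for a in q)
            if best is None or m<best[0]: best=(m,o)
    print("wrist",best[0]); o=best[1]
    move_pose(P(xs,.17),o); move_l(P(xs,.068),.2)
    T=lambda n:print(n,round(observe()["time_s"],1),observe()["contact_force"].round(1),observe()["ee_pos"].round(4))
    T("start"); move_l(P(.030+H,.068),.08); T("side")
    for th in(1.3,1.0,.7,.45,.25):
        r=.030; move_l(P(.022-r*np.cos(th)+.008*np.sin(th)+H,.042+r*np.sin(th)+.008*np.cos(th)),.08)
    T("over"); move_l(P(-.004,.0575),.06)
    z=.0555
    while z>.0482:
        move_l(P(-.004,z),.03); ob=observe(); f=ob["contact_force"][2]; print(round(z*1e3,1),round(ob["ee_pos"][2]*1e3,1),round(f,1),end=" | ")
        if f>14 or (z<.0512 and f>8): break
        z-=.0006
    print(); move_l(P(-.004,.17),.25); T("done")
E
python3 - <<'E'
from act import *
import cv2
set_gripper(0.0); close((.5612,.2038,-2.45),.066)
for n in("top","side"): cv2.imwrite(f"pics/{n}1.png",get_image(n)[...,::-1])
a=cv2.imread("pics/top1.png")[150:260,180:300];b=cv2.imread("pics/side1.png")[90:200,200:320]
cv2.imwrite("pics/p2.png",cv2.resize(np.hstack([a,b]),None,fx=3.3,fy=3.3,interpolation=cv2.INTER_CUBIC))
E
```

```text
wrist 1.06105138081894
start 3.9 [ 0.8 -0.6  0.3] [0.5111 0.1622 0.0688]
side 4.4 [-0.7  0.8  0.4] [0.5302 0.1779 0.0687]
over 5.7 [-0.3  0.1  1.2] [0.5564 0.2    0.0567]
55.5 55.2 1.1 | 54.9 54.9 0.1 | 54.3 54.3 0.2 | 53.7 53.9 0.8 | 53.1 53.1 0.3 | 52.5 52.1 0.4 | 51.9 51.7 0.2 | 51.3 51.2 -0.4 | 50.7 50.7 -0.3 | 50.1 50.0 0.2 | 49.5 49.9 2.6 | 48.9 49.8 5.1 | 48.3 49.8 7.2 | 
done 9.9 [-0.  -0.1 -0. ] [0.5634 0.2062 0.1685]
```

View pics/p2.png

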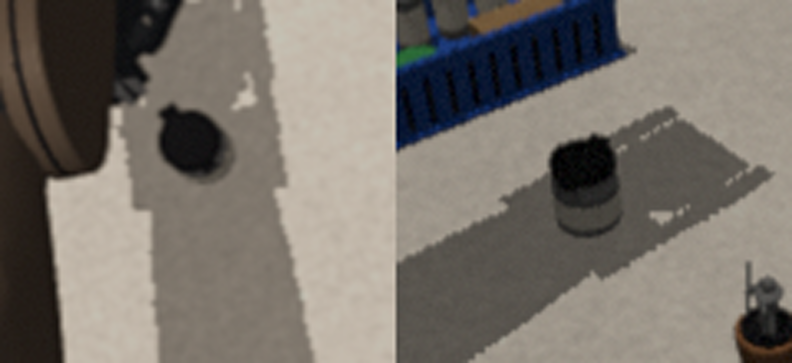

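P2's lid is down and flat. The tip met it at 49.8 mm, the height of a shut lid, and took 7 N; the pot is upright in place, with its tab up-left at about (230,184) in the top view. P1 is next.

```bash
python3 - <<'E'
from act import *
import cv2
close((.485,-.1935,-1.52),.084)
move_pose([.45,.35,.25],observe()["tcp_rot"]); print(observe()["time_s"])
for n in("top","side"): cv2.imwrite(f"pics/{n}2.png",get_image(n)[...,::-1])
a=cv2.imread("pics/top2.png")[110:300,210:480];b=cv2.imread("pics/side2.png")[115:390,200:420]
a=cv2.resize(a,None,fx=1.6,fy=1.6,interpolation=2);b=cv2.resize(b,None,fx=1.6,fy=1.6,interpolation=2)
cv2.imwrite("pics/fin.png",np.hstack([cv2.copyMakeBorder(a,0,b.shape[0]-a.shape[0],0,0,0),b]))
E
```

```text
wrist 0.74694108726912
start 12.4 [ 0.1  0.5 -0.1] [ 0.49   -0.2775  0.0688]
side 13.1 [-0.5 -0.2  0.6] [ 0.4872 -0.2343  0.0682]
over 14.4 [-0.5 -0.8 -0.6] [ 0.4849 -0.199   0.0566]
55.5 55.4 0.6 | 54.9 54.8 -0.2 | 54.3 54.3 0.9 | 53.7 53.8 1.5 | 53.1 53.1 1.0 | 52.5 52.3 0.3 | 51.9 51.7 -0.5 | 51.3 51.2 -0.5 | 50.7 50.7 0.1 | 50.1 50.0 0.5 | 49.5 49.8 2.8 | 48.9 49.8 7.3 | 48.3 49.7 10.0 | 
done 18.6 [-0.1  0.1  0.1] [ 0.4841 -0.1891  0.1686]
20.6
```

View pics/fin.png

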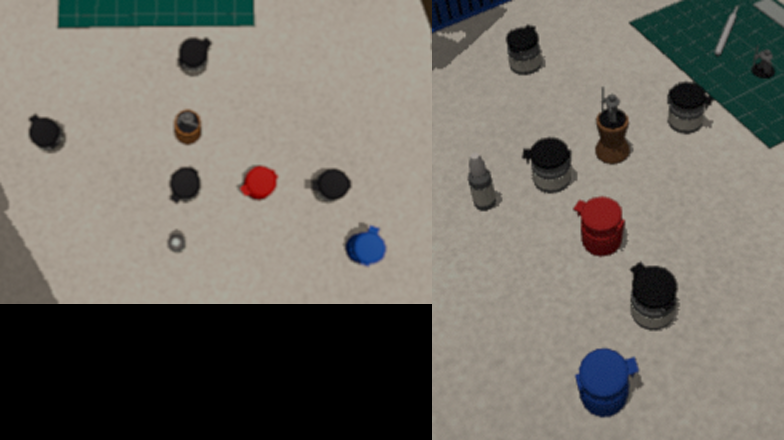

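Both lids look shut and level, and the bystanders, blue and red pots included, haven't moved: P1 is at top crop (333,184) and side crop (653,295), P2 at (45,132) and (523,50). As a check on the snap, I'll fit the lid angle (0 against 0.14) in these pictures and compare the pot positions.

```bash
python3 - <<'E'
import h
from h import *
from scipy.optimize import minimize
ims={n:cv2.imread(f"pics/{n}2.png")[...,::-1] for n in("top","side")}
i0={n:cv2.imread(f"pics/{n}0.png")[...,::-1] for n in("top","side")}
def run(I,nm,cen,x0,yaw):
    box={n:(u-20,v-20,u+20,v+20) for n,(u,v) in cen.items()}
    dk={n:I[n][b[1]:b[3],b[0]:b[2]].max(2)<42 for n,b in box.items()}
    def cost(p,th): 
        v=[*p,th]; return sum(np.abs(mask(n,[lid(v),tab(v)],box[n])-dk[n]).sum() for n in box)
    for th in(0,.07,.14,.2):
        r=min((minimize(cost,[x0[0]+a,x0[1]+b,yaw],args=(th,),method="Nelder-Mead",options=dict(initial_simplex=np.array([[0,0,0],[.005,0,0],[0,.005,0],[0,0,.2]])+[x0[0]+a,x0[1]+b,yaw])) for a in(-.004,.004) for b in(-.004,.004)),key=lambda r:r.fun)
        print(nm,th,r.x.round(4),round(r.fun,1))
run(ims,"P1",dict(top=(418,225),side=(338,299)),(.485,-.1935),-1.52)
run(ims,"P2",dict(top=(238,192),side=(257,147)),(.5612,.2038),-2.43)
run(i0,"ref c",dict(top=(325,225),side=(274,217)),(.486,.008),.6+0)
run(i0,"ref d",dict(top=(330,143),side=(360,182)),(.674,-.004),2.5)
E
```

```text
P1 0 [ 0.4826 -0.1967 -1.5501] 195.0
P1 0.07 [ 0.4817 -0.1965 -1.5505] 217.2
P1 0.14 [ 0.4815 -0.1959 -1.546 ] 243.0
P1 0.2 [ 0.4811 -0.1953 -1.5403] 262.1
P2 0 [ 0.557   0.1986 -2.4257] 162.1
P2 0.07 [ 0.5574  0.1977 -2.3664] 180.5
P2 0.14 [ 0.5565  0.1978 -2.395 ] 197.9
P2 0.2 [ 0.5565  0.1975 -2.4065] 210.1
ref c 0 [0.4853 0.0044 1.1091] 213.8
ref c 0.07 [0.4849 0.0032 0.9155] 224.1
ref c 0.14 [0.4841 0.0026 0.9752] 236.9
ref c 0.2 [0.4828 0.0015 0.9777] 251.1
ref d 0 [ 0.6696 -0.0079  2.3673] 145.3
ref d 0.07 [ 0.6691 -0.0089  2.2551] 159.7
ref d 0.14 [ 0.6687 -0.0096  2.2848] 182.3
ref d 0.2 [ 0.668  -0.011   2.0134] 198.4
```

Both lids fit best at 0 rad, just like the two shut reference pots, so I'm handing in.

```bash
python3 -c "
from workcell import *
print(sign_off())"
```

```text
the job is handed in; nothing more can be done
None
```

Both open pots (`pot_a` and `pot_b`) are pressed shut and upright about where they stood, nothing else appears disturbed, and the job was handed in at about 21 s of the 48 s allowed.

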